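Click the square dice tray on to the next player's station

TASK

The roll is done and it is the next player's turn to read it: push the square dice tray along its rail, away from its paddle end, by one station only, so that it clicks into the middle one of its three stations. Leave the carrier with the round dish where it is, and let go when done.

Things in the scene. Friction and masses are not known exactly. Their poses are not given: they have to be found in the camera images.
- tray (a joint): Slide of the square tray's carrier (m), growing in the direction to go. 0: first station, where it starts (within 5 mm); 0.10: middle station; 0.20: last; stops -0.012 and 0.212. A sprung ball clicks between ribs at each station: 2 to 4 N to push out, draws itself in from 9 mm either side, elsewhere stays put. Pale wood, 0.25 kg, open tray 84 x 84 mm, rim 52 mm above the shelf, two dice in it.
- tray_paddle (a point): Top centre, 88 mm above the shelf, of the tray's upright push paddle: flat wood, 30 mm wide across the rail, 14 mm thick along it, clear of the rim's height from 52 to 88 mm. Its middle is 56 mm behind the tray's middle, 14 mm behind its wall. Push it from behind with shut fingers, or pinch it. Axes: y along the rail in the direction to go (robot's left), x across, away from the robot, z up.
- tray_next (a point): Fixed point where point tray_paddle is when the tray sits in the middle station; same height and axes, 100 mm along the rail from the first. The brown wooden board under the tray is 100 mm wide, 340 mm long, 12 mm thick, with two aluminium rods; three steel studs on its near edge mark the stations (level with the tray's middle).
- dish (a joint): Slide (m) of the other carrier, a bystander: same size, wood, board, paddle and direction, but a round dish 84 mm across (one die in it) in place of the square tray. 0: its first station, where it starts (within 5 mm) and stays. Its board lies about parallel to the tray's, nearer to or farther from the robot, with a gap of 10 mm or more.

How it is judged:
At the end, for the whole second after the job is handed in: The square tray rests in its middle station (slide between 90 and 110 mm, at rest), and the round dish's carrier is still in its first station (within 20 mm) (value of joint tray between 0.09 and 0.11 m and velocity of joint tray between -0.01 and 0.01 m/s and value of joint dish below 0.02 m); the robot touches nothing.
It fails at once if the carrier with the round dish is pushed out of its station (more than 20 mm) (value of joint dish above 0.02 m).
It also fails if it takes over 32 s, if anything falls off the work surface, if the arm or the gripper's body presses on something with over 40 N, if the wrist force passes 120 N, or if a joint passes its speed limit or range.

ROBOT

A 7-joint arm with a two-finger parallel gripper is mounted at the origin on the work surface. World frame = base frame: x ahead of the robot, y to its left, z up, the work surface at z = 0. Lengths are in m, angles in rad, forces in N, time in s.
With the tool pointing down it reaches from about 0.4 to 0.925 m from the base axis. Payload 4.1 kg.
Tool frame: the origin (TCP) lies at the centre of the arm's flange, where the gripper is bolted on; the fingertips stand 173 mm ahead of it and the grasp point (between the pads) lies 155 mm ahead of it; z points along the fingers, y is the direction in which the jaws open and shut (so a half turn about z gives the same grasp; the last joint's range is limited). The gripper opens to 85 mm and grips with 20 to 120 N. Pads are 22 mm wide; open, the fingers measure 114 mm over their backs; the gripper's body (76 mm by 85 mm) begins 54 mm behind the grasp point. The pads swing forward as they close: fully open they stand 13 mm farther back than shut.
Start: joints at [-1.272, 0.398, 0.045, 1.537, -0.019, 1.207, -0.051], TCP at [0.252, 0.599, 0.405] pointing down, gripper open.
Joint ranges: [-2.82, 2.82], [-0.49, 2.23], [-1.37, 1.46], [0, 2.46], [-1.36, 4.5], [0.23, 2], [-2.94, 2.94]. Speed limits (rad/s): [2.57, 2.57, 3.14, 3.14, 3.14, 3.14, 3.14].

INTERFACE

Orientations are given as a rotation vector (axis times angle).
In Python, from plant import env gives the robot as it stands.
- The arm moves only by the shell command python3 -m crank 'ROWS'. ROWS is JSON, a list that holds one entry, the list of rows, each a list of 7 numbers: the finger opening in mm, from 0 to 85.4, then the shift along the tool's x, y, z in units of 25 mm (1.0 is 25 mm), then the turn, a rotation vector about the tool's x, y, z in degrees. A call has 1 to 12 rows; each row is the pose to reach, as a shift and turn from the pose commanded when the call began, along the tool's axes at that moment; what a row does not reach only later rows make up. A row lasts 1/10 s, in which the tool goes at most 50 mm and 8.59 degrees, less where a joint would pass 70% of its speed; a pose out of reach is approached as far as the arm can. A call with a gripper value outside its range is refused whole. The fingers move at their own pace and stop on an object; the grip force is fixed at half the most. Time passes only in rows, so rows that repeat a pose let the fingers close. It gives the time, the measured TCP pose, the force and the opening at its end, in the units of the state.
- env.observe(): the state, without advancing time (a new reading comes with each control period).
- env.get_image(name): name is "scene" or "top"; returns (picture, depth): 384x512x3 uint8, blue, green, red; 384x512 float32, m along the optical axis (not along the pixel's ray), 0 where there is no reading.
- env.get_calibration(name): a dict with "intrinsics" (3x3 intrinsics, pixels), "R" (3x3) and "t" (3): a world point X has camera coordinates R X + t. Camera axes: x right, y down, z forward; pixel columns grow to the right and rows downward; lengths in m; the calibration is good to about 2 mm. A picture is of the moment at which its call begins. get_calibration takes no time and is no camera call.
- env.close_job(): hands the job in, once; it reports no verdict.
The state is a dict: "t": time; "joint_pos": joint angles; "qvel": joint speeds; "joint_efforts": joint torques, N m; "tool_pos": TCP position; "ee_rot": TCP orientation; "ft_force": force on the tool from outside, world axes, zero at the start; "torque": the same for the moment, N m; "grip_width": opening from 0.0 (shut) to 1.0 (fully open).
Only numpy, scipy, OpenCV 4.12 (cv2) and the standard library are available. Lean on these libraries where they do the work, as an engineer would, in place of code of your own. Each camera call takes 0.05 s, during which the arm holds its last target.

## Working session

There is one attempt and no reset: what is moved stays moved. The work goes in short steps, Python scripts to look and compute and a shell command to move; the robot and the scene stay as the last step left them, time stands still between calls to the robot, and variables do not carry over. Pictures are saved under pics/ and viewed, and the job is handed in when it is done.

```bash
mkdir -p pics; ls; python3 - <<'E'
from plant import env
import cv2,numpy as np
s=env.observe(); print({k:np.round(v,3) for k,v in s.items()})
for n in("scene","top"):
    im,d=env.get_image(n); cv2.imwrite(f"pics/{n}0.png",im); np.save(f"pics/{n}0.npy",d)
    c=env.get_calibration(n); print(n,c)
E
```

```text
pics
{'t': np.float64(0.0), 'joint_pos': array([-1.272,  0.399,  0.045,  1.538, -0.019,  1.207, -0.051]), 'qvel': array([-0.001,  0.001,  0.   ,  0.001, -0.   ,  0.   , -0.001]), 'joint_efforts': array([-0.0000e+00, -4.7513e+01,  1.3650e+00, -2.5422e+01,  1.2000e-02,
        1.0000e-02, -0.0000e+00]), 'tool_pos': array([0.252, 0.599, 0.404]), 'ee_rot': array([-6.200e-01, -3.079e+00,  3.000e-03]), 'ft_force': array([-0.568, -0.151,  0.396]), 'torque': array([-0.01 , -0.011,  0.086]), 'grip_width': np.float64(1.001)}
scene {'intrinsics': array([[391.88389261,   0.        , 261.01019664],
       [  0.        , 391.88389261, 189.50951582],
       [  0.        ,   0.        ,   1.        ]]), 'R': array([[-0.72758469,  0.68593289, -0.01079755],
       [ 0.46150974,  0.47776731, -0.74749392],
       [-0.50757195, -0.5488483 , -0.66418089]]), 't': array([ 0.48518902, -0.16316628,  0.95739551])}
top {'intrinsics': array([[431.48741612,   0.        , 261.17483447],
       [  0.        , 431.48741612, 187.34664378],
       [  0.        ,   0.        ,   1.        ]]), 'R': array([[-0.00553248, -0.9999833 ,  0.00166914],
       [-0.99251613,  0.00528753, -0.12199904],
       [ 0.12198818, -0.00233161, -0.99252881]]), 't': array([-0.09785646,  0.57519081,  0.69764322])}
```

View pics/scene0.png

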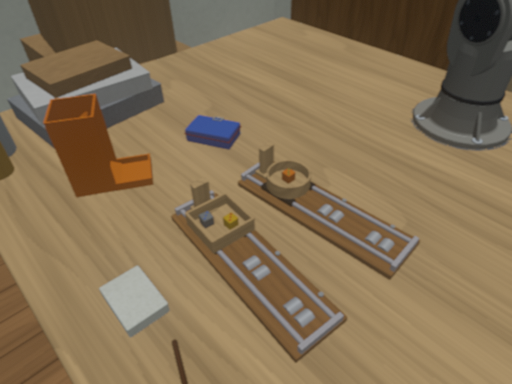

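View pics/top0.png

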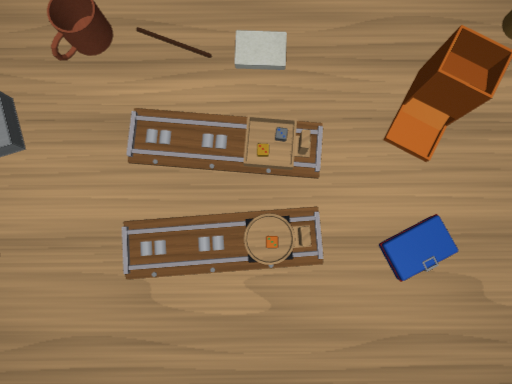

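The top view shows the square tray around px (271,142), with its paddle to the right at about (305,143). The dish is nearer the robot at (269,239), with its paddle at (305,237). The direction to go (+y) is to the left in the image. Next I'll measure these.

```bash
cat > h.py <<'E'
import numpy as np,cv2
from plant import env
def ray(n,uv,z):
    c=env.get_calibration(n);R,t=c["R"],c["t"]
    d=R.T@np.linalg.inv(c["intrinsics"])@np.array([uv[0],uv[1],1.]);o=-R.T@t
    return o+d*(z-o[2])/d[2]
def cloud(n,D):
    c=env.get_calibration(n);R,t=c["R"],c["t"]
    v,u=np.mgrid[:D.shape[0],:D.shape[1]]
    p=np.stack([u,v,np.ones_like(u)],-1)@np.linalg.inv(c["intrinsics"]).T*D[...,None]
    return (p-t)@R
E
python3 - <<'E'
from h import *
im=cv2.imread("pics/top0.png")
cv2.imwrite("pics/crop0.png",cv2.resize(im[95:285,110:340],None,fx=3.4,fy=3.1,interpolation=cv2.INTER_CUBIC))
for n in("top","scene"):
    D=np.load(f"pics/{n}0.npy");P=cloud(n,D);
    P[D==0]=np.nan
    m=(P[...,2]>0.065)&(P[...,2]<0.11)
    k,l,st,ce=cv2.connectedComponentsWithStats(m.astype(np.uint8))
    for i in range(1,k):
        if st[i,4]>8 :
            q=P[l==i]; print(n,st[i],q.mean(0).round(3),q.min(0).round(3),q.max(0).round(3))
D=np.load("pics/top0.npy");P=cloud("top",D)
for uv in[(20,250),(271,142),(223,125),(305,143),(271,122),(200,200)]: print(uv,P[uv[1],uv[0]].round(3))
for uv in[(268.5,170.5),(211.5,166),(155,161)]+[(271,265),(212.5,269.5),(154,274.5)]: print("stud",ray("top",uv,.012).round(4))
E
```

```text
top [ 47   0  54  53 962] [0.847 0.215 0.079] [0.804 0.172 0.065] [0.896 0.252 0.093]
top [412  44  59  75 897] [ 0.717 -0.388  0.089] [ 0.684 -0.43   0.065] [ 0.794 -0.354  0.11 ]
top [450  50  40  23 196] [ 0.767 -0.432  0.107] [ 0.748 -0.463  0.103] [ 0.784 -0.401  0.11 ]
top [300 129  11  22 198] [ 0.645 -0.171  0.085] [ 0.632 -0.18   0.065] [ 0.663 -0.164  0.091]
top [300 226  11  20 194] [ 0.492 -0.169  0.086] [ 0.478 -0.177  0.068] [ 0.507 -0.162  0.09 ]
scene [  29    0  143   37 1868] [ 0.364 -1.068  0.087] [ 0.147 -1.537  0.065] [ 0.52  -1.012  0.11 ]
scene [450   0   9   3  18] [-0.676 -0.372  0.068] [-0.682 -0.391  0.066] [-0.667 -0.359  0.073]
scene [  12   59  141   64 2665] [ 0.637 -0.624  0.095] [ 0.487 -0.798  0.065] [ 0.762 -0.576  0.11 ]
scene [ 438   78   68   36 1260] [0.049 0.016 0.088] [-0.023 -0.064  0.065] [0.073 0.067 0.11 ]
scene [  0 115   5  16  56] [ 0.827 -0.639  0.074] [ 0.82  -0.659  0.065] [ 0.837 -0.628  0.088]
scene [  57  122   54   50 1118] [ 0.751 -0.376  0.088] [ 0.684 -0.428  0.065] [ 0.795 -0.352  0.11 ]
scene [  0 141   2   8  14] [ 0.854 -0.566  0.068] [ 0.85  -0.578  0.065] [ 0.858 -0.558  0.072]
scene [259 142  16  19 215] [ 0.495 -0.165  0.081] [ 0.476 -0.176  0.065] [ 0.508 -0.16   0.091]
scene [191 178  19  20 282] [ 0.65  -0.168  0.081] [ 0.633 -0.178  0.065] [ 0.663 -0.162  0.091]
(20, 250) [ 0.471  0.322 -0.002]
(271, 142) [ 0.654 -0.118  0.03 ]
(223, 125) [ 0.688 -0.034  0.02 ]
(305, 143) [ 0.639 -0.171  0.089]
(271, 122) [ 0.691 -0.119  0.027]
(200, 200) [0.557 0.007 0.002]
stud [ 0.6073 -0.1141  0.012 ]
stud [ 0.6159 -0.0136  0.012 ]
stud [0.6254 0.0862 0.012 ]
stud [ 0.4432 -0.1171  0.012 ]
stud [ 0.4362 -0.0169  0.012 ]
stud [0.4283 0.0831 0.012 ]
```

```bash
python3 - <<'E'
import cv2
im=cv2.imread("pics/top0.png")
cv2.imwrite("pics/crop1.png",cv2.resize(im[100:190,230:335],None,fx=6,fy=6,interpolation=cv2.INTER_CUBIC))
E
```

```text
(no output)
```

View pics/crop1.png

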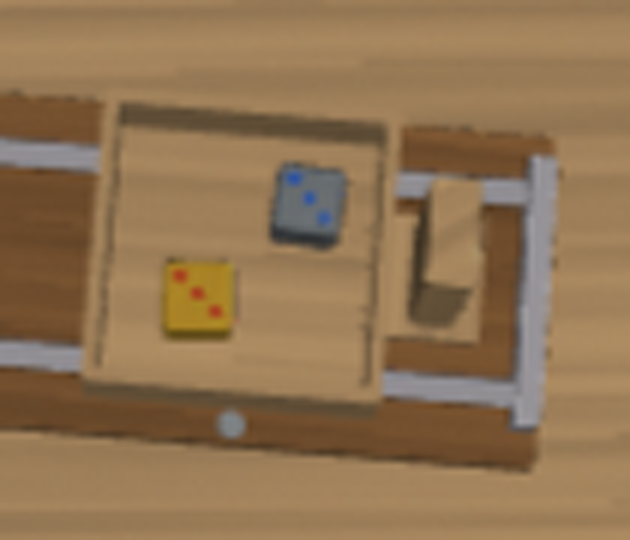

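The crop shows the paddle top centred near full-image px (306,139) and the tray's stud at (268.5,170.5). The studs give the rail direction, about 5° off world y. Heights and the 100 mm stud spacing agree with the task text, so I'll compute the approach.

```bash
cat >> h.py <<'E'
from scipy.spatial.transform import Rotation as Ro
s1=ray("top",(268.5,170.5),.012)[:2];s2=ray("top",(211.5,166),.012)[:2];s3=ray("top",(155,161),.012)[:2]
u=(s3-s1)/np.linalg.norm(s3-s1); n_=np.array([u[1],-u[0]])  # n: away from robot
def rc(p): return np.array([p[:2]@n_,p[:2]@u])*1000
def state():
    s=env.observe();R=Ro.from_rotvec(s["ee_rot"]).as_matrix();tip=s["tool_pos"]+.173*R[:,2]
    return s,R,tip
def to(tipgoal):
    s,R,tip=state(); return (R.T@(np.array(tipgoal)-tip)/.025).round(3)
def W(n,a,z): return np.r_[(n*n_+a*u)/1000,z]
E
python3 - <<'E'
from h import *
print("u",u.round(4)); print("studs",[rc(x).round(1) for x in(s1,s2,s3)])
p=ray("top",(306.1,139.2),.088);print("paddle",p,rc(p), "depth",rc(np.array([.6475,-.1705])))
pd=rc(p); g=W(pd[0],pd[1]-65,.232)
s,R,tip=state();print("tip",tip.round(3),"y axis",R[:,1].round(3),"turn about tool z",np.degrees(np.arctan2(u@R[:2,0]*-1,u@R[:2,1])))
print("goal",g,to(g)); print(to(W(pd[0],pd[1]-65,.150)))
E
```

```text
u [0.0897 0.996 ]
studs [array([615.1, -59.2]), array([614.6,  41.6]), array([615.1, 141.9])]
paddle [ 0.64529697 -0.17306317  0.088     ] [ 658.21822291 -114.48935992] depth [ 660.18248299 -111.73893303]
tip [0.252 0.599 0.231] y axis [ 0.387  0.922 -0.002] turn about tool z -17.637740090086545
goal [ 0.63946716 -0.2378012   0.232     ] [-2.7263e+01 -2.4842e+01 -1.0000e-03]
[-27.263 -24.836   3.279]
```

```bash
python3 -m crank '[[[0,-1.5,-1.4,0,0,0,-6],[0,-3,-2.7,0,0,0,-12],[0,-4.4,-4,0,0,0,-17.6],[0,-5.9,-5.4,0,0,0,-17.6],[0,-7.4,-6.7,0,0,0,-17.6],[0,-8.9,-8.1,0,0,0,-17.6],[0,-10.3,-9.4,0,0,0,-17.6],[0,-11.8,-10.7,0,0,0,-17.6],[0,-13.3,-12.1,0,0,0,-17.6],[0,-14.7,-13.4,0,0,0,-17.6],[0,-16.2,-14.7,0,0,0,-17.6],[0,-16.2,-14.7,0,0,0,-17.6]]]'
python3 - <<'E'
from h import *
s,R,tip=state();print(tip.round(3),"turn",np.degrees(np.arctan2(u@R[:2,0]*-1,u@R[:2,1])),R[:,2].round(3),s["joint_pos"].round(2))
print(to(W(659.5,-178,.232)))
E
```

```text
t: 1.3
tool_pos: [0.4847, 0.0961, 0.4048]
ee_rot: [0.162, 3.136, -0.005]
ft_force: [-0.5, -0.5, -0.6]
grip_width: 0.001
[0.485 0.095 0.232] turn -0.7665638236507799 [ 0.002 -0.003 -1.   ] [-0.6   0.12  0.35  1.91 -0.04  1.12  1.23]
[ -7.569 -12.564   0.05 ]
```

```bash
python3 -m crank '[[[0,-1,-1.6,0,0,0,-0.8],[0,-2,-3.2,0,0,0,-0.8],[0,-3,-4.8,0,0,0,-0.8],[0,-4,-6.4,0,0,0,-0.8],[0,-5,-8,0,0,0,-0.8],[0,-6,-9.6,0,0,0,-0.8],[0,-7,-11.2,0,0,0,-0.8],[0,-7.6,-12.5,0,0,0,-0.8],[0,-7.6,-12.5,1,0,0,-0.8],[0,-7.6,-12.5,2.5,0,0,-0.8],[0,-7.6,-12.5,3.2,0,0,-0.8],[0,-7.6,-12.5,3.2,0,0,-0.8]]]'
python3 - <<'E'
from h import *
s,R,tip=state();print(tip.round(3),rc(tip),"turn",np.degrees(np.arctan2(u@R[:2,0]*-1,u@R[:2,1])),R[:,2].round(3),s["joint_pos"].round(2))
print(to(W(659.5,-178,.062)))
im,d=env.get_image("scene");cv2.imwrite("pics/s1.png",cv2.resize(im[80:300,120:400],None,fx=2.5,fy=2.5))
im,d=env.get_image("top");cv2.imwrite("pics/t1.png",im)
E
```

```text
t: 2.5
tool_pos: [0.6428, -0.2234, 0.3204]
ee_rot: [-0.119, -3.132, -0.004]
ft_force: [-0.2, 0.4, -0.1]
grip_width: -0.002
[ 0.641 -0.223  0.147] [ 658.87632085 -164.44217121] turn 0.7840976099667522 [-0.008  0.003 -1.   ] [-0.05  0.57  0.47  1.55 -0.28  1.1   1.98]
[-0.044 -0.55   3.416]
```

View pics/s1.png

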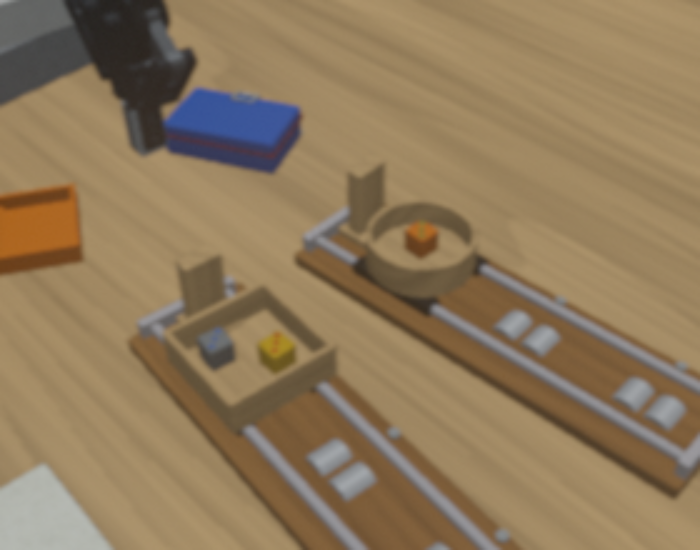

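View pics/t1.png

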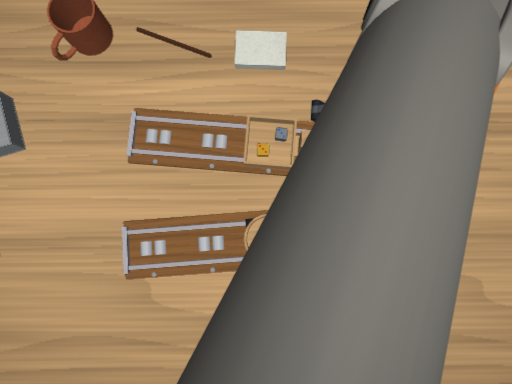

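The tray's station is unchanged, and the shut fingers are above and behind its paddle (crop px 145,140, with the paddle at 200,285). I'll descend behind it.

```bash
python3 -m crank '[[[0,0,-0.3,0.5,0,0,0.8],[0,0,-0.5,1.2,0,0,0.8],[0,0,-0.5,2,0,0,0.8],[0,0,-0.5,2.8,0,0,0.8],[0,0,-0.5,3.4,0,0,0.8],[0,0,-0.5,3.4,0,0,0.8],[0,0,-0.5,3.4,0,0,0.8]]]'
python3 - <<'E'
from h import *
s,R,tip=state();print(tip.round(3),rc(tip),"turn",np.degrees(np.arctan2(u@R[:2,0]*-1,u@R[:2,1])),R[:,2].round(3))
im,d=env.get_image("scene");cv2.imwrite("pics/s2.png",cv2.resize(im[80:300,120:400],None,fx=2.5,fy=2.5))
P=cloud("scene",d); m=(P[...,2]>.064)&(P[...,2]<.1)&(abs(P[...,0]-.65)<.06)&(P[...,1]>-.25)&(P[...,1]<-.1)&(d>0)
for a in(im[m],): pass
br=im.sum(2)[m]; q=P[m]
for nm,k in(("wood",br>220),("dark",br<160)):
  r=np.c_[q[k]@np.r_[n_,0],q[k]@np.r_[u,0],q[k][:,2]]*1e3; print(nm,len(r),np.percentile(r,[3,50,97],axis=0).round(0) if len(r) else "")
E
```

```text
t: 3.3
tool_pos: [0.6428, -0.2376, 0.2396]
ee_rot: [-0.143, -3.138, 0.0]
ft_force: [-0.1, 0.1, 1.5]
grip_width: -0.003
[ 0.643 -0.238  0.067] [ 661.54776122 -179.0105684 ] turn -0.06098710198462288 [-0. -0. -1.]
wood 370 [[ 647. -182.   65.]
 [ 664. -108.   82.]
 [ 675. -105.   95.]]
dark 65 [[ 658. -170.   79.]
 [ 664. -167.   89.]
 [ 668. -165.   99.]]
```

View pics/s2.png

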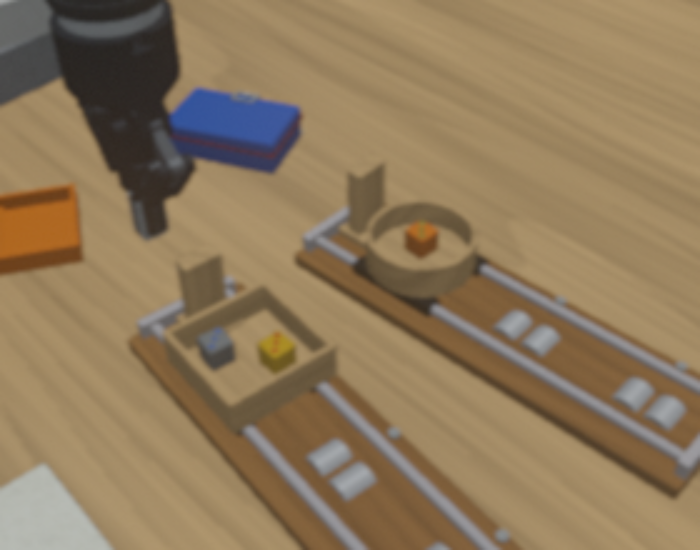

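Fingertips are level with the upper paddle, about 45 mm behind its back face (crop px 150,235, paddle at 200,280), with clear space around them. Fingertip front is about 13 mm ahead of the tip centre. The goal is a tip at about −38 along the rail, so I'll advance in short pushes.

```bash
python3 -m crank '[[[0,0,0.4,0.2,0,0,0],[0,0,0.8,0.2,0,0,0],[0,0,1.2,0.2,0,0,0],[0,0,1.5,0.2,0,0,0],[0,0,1.65,0.2,0,0,0],[0,0,1.8,0.2,0,0,0],[0,0,1.95,0.2,0,0,0],[0,0,2.1,0.2,0,0,0],[0,0,2.25,0.2,0,0,0],[0,0,2.4,0.2,0,0,0],[0,0,2.55,0.2,0,0,0],[0,0,2.7,0.2,0,0,0]]]'
cat > look.py <<'E'
from h import *
import sys
s,R,tip=state();print(tip.round(3),rc(tip),s["ft_force"].round(1),"turn",np.degrees(np.arctan2(u@R[:2,0]*-1,u@R[:2,1])))
im,d=env.get_image("scene");cv2.imwrite(sys.argv[1],cv2.resize(im[80:300,120:400],None,fx=2.5,fy=2.5))
P=cloud("scene",d); N=P@np.r_[n_,0]*1e3;A=P@np.r_[u,0]*1e3;Z=P[...,2]*1e3
m=(d>0)&(Z>58)&(Z<86)&(abs(N-660)<14)&(A>-140)&(A<60)&(im.sum(2)>200)
print("front face along",np.percentile(A[m],[10,50,90]).round(1),m.sum())
E
python3 look.py pics/s3.png
```

```text
t: 4.55
tool_pos: [0.649, -0.1694, 0.2348]
ee_rot: [-0.142, -3.138, -0.002]
ft_force: [-0.2, 0.4, 0.4]
grip_width: 0.002
[ 0.649 -0.169  0.062] [ 661.59812476 -110.2616081 ] [-0.2  0.4  0.4] turn -0.05024339455979348
front face along [-106.2  -83.3  -82.3] 223
```

View pics/s3.png

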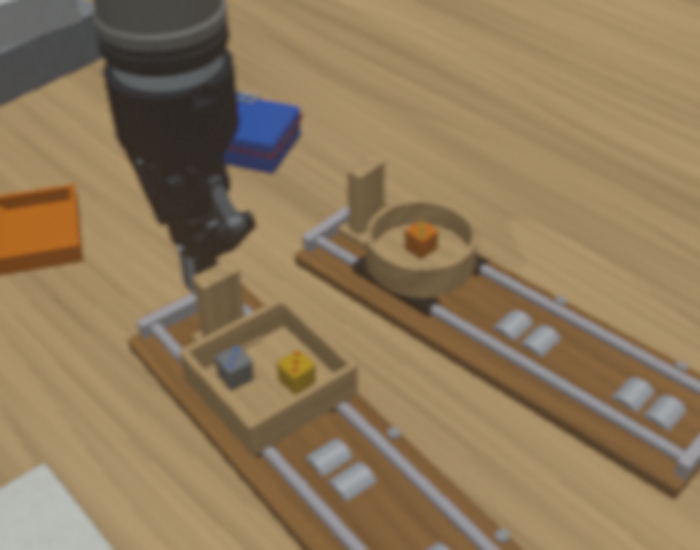

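The tray is moving along the rail with the fingers on its paddle (crop px 220,300), front face at −83. The middle station puts that face at about −7, so the tip should end near −40 and let it click in.

```bash
python3 -m crank '[[[0,0,0.15,0,0,0,0],[0,0,0.3,0,0,0,0],[0,0,0.45,0,0,0,0],[0,0,0.6,0,0,0,0],[0,0,0.75,0,0,0,0],[0,0,0.9,0,0,0,0],[0,0,1.05,0,0,0,0],[0,0,1.2,0,0,0,0],[0,0,1.35,0,0,0,0],[0,0,1.5,0,0,0,0],[0,0,1.7,0,0,0,0],[0,0,1.9,0,0,0,0]]]'
python3 look.py pics/s4.png
```

```text
t: 5.8
tool_pos: [0.6532, -0.1224, 0.2347]
ee_rot: [-0.142, -3.138, -0.0]
ft_force: [-1.3, -0.6, 0.3]
grip_width: -0.001
[ 0.653 -0.122  0.062] [661.51039348 -63.31061986] [-1.3 -0.6  0.3] turn -0.049691991636914734
front face along [-61.3 -36.5 -35.4] 235
```

```bash
python3 -m crank '[[[0,0,0.1,0,0,0,0],[0,0,0.2,0,0,0,0],[0,0,0.3,0,0,0,0],[0,0,0.4,0,0,0,0],[0,0,0.5,0,0,0,0],[0,0,0.6,0,0,0,0],[0,0,0.7,0,0,0,0],[0,0,0.8,0,0,0,0],[0,0,0.9,0,0,0,0],[0,0,0.9,0,0,0,0],[0,0,0.9,0,0,0,0]]]'
python3 look.py pics/s5.png
```

```text
t: 6.95
tool_pos: [0.6555, -0.0988, 0.2347]
ee_rot: [-0.14, -3.138, -0.003]
ft_force: [0.6, 0.4, -0.1]
grip_width: -0.001
[ 0.656 -0.098  0.062] [661.71935966 -39.28038516] [ 0.6  0.4 -0.1] turn 0.039522959449432675
front face along [-37.1 -12.  -11. ] 243
```

View pics/s5.png

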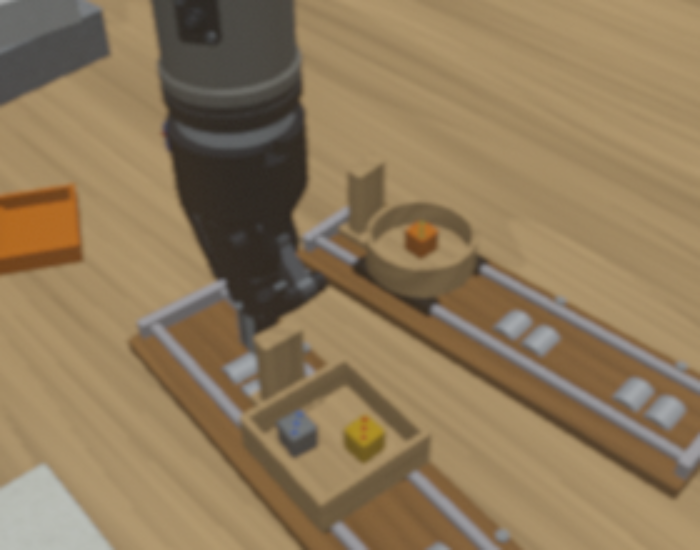

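```bash
python3 -m crank '[[[0,0,0.06,0,0,0,0],[0,0,0.12,0,0,0,0],[0,0,0.12,0,0,0,0],[0,0,0.12,0,0,0,0]]]'
python3 look.py pics/s6.png
```

```text
t: 7.4
tool_pos: [0.6556, -0.0971, 0.2347]
ee_rot: [0.142, 3.138, 0.001]
ft_force: [0.0, -0.5, 0.4]
grip_width: 0.0
[ 0.656 -0.097  0.062] [661.65806204 -37.88767482] [ 0.  -0.5  0.4] turn -0.03198125456656531
front face along [-36.6 -10.4  -9.5] 248
```

Face is at −10.4, about 3 mm short of the estimate and within the draw-in range. I'll back off and see where it settles.

```bash
python3 -m crank '[[[0,0,-0.3,0,0,0,0],[0,0,-1,0,0,0,0],[0,0,-1.6,0,0,0,0],[0,0,-1.6,-1,0,0,0],[0,0,-1.6,-3,0,0,0],[0,0,-1.6,-5,0,0,0],[0,0,-3.2,-5,0,0,0],[0,0,-4.8,-5,0,0,0],[0,0,-6,-5,0,0,0],[0,0,-6,-5,0,0,0]]]'
python3 look.py pics/s7.png
python3 - <<'E'
from h import *
im,d=env.get_image("top");cv2.imwrite("pics/t7.png",im)
E
```

```text
t: 8.45
tool_pos: [0.6386, -0.2556, 0.3604]
ee_rot: [-0.16, -3.137, 0.009]
ft_force: [-0.6, -0.7, 0.1]
grip_width: -0.0
[ 0.639 -0.257  0.187] [ 658.94874132 -198.31051084] [-0.6 -0.7  0.1] turn -0.6968956003513488
front face along [-10.9 -10.1  -9.4] 195
```

View pics/s7.png

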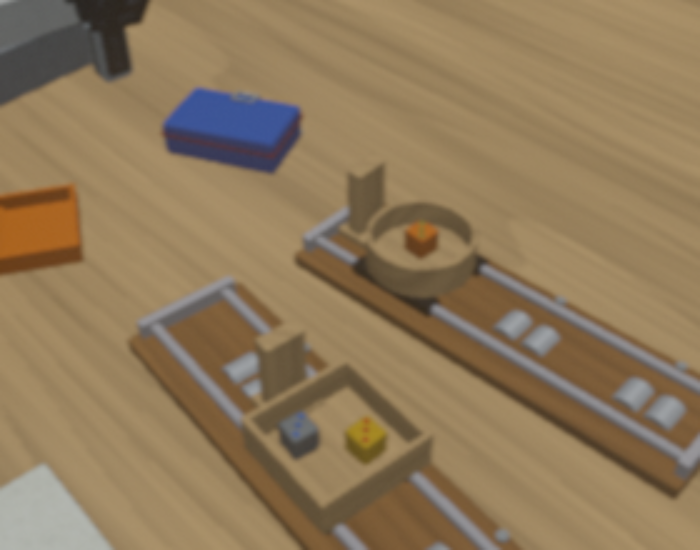

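View pics/t7.png

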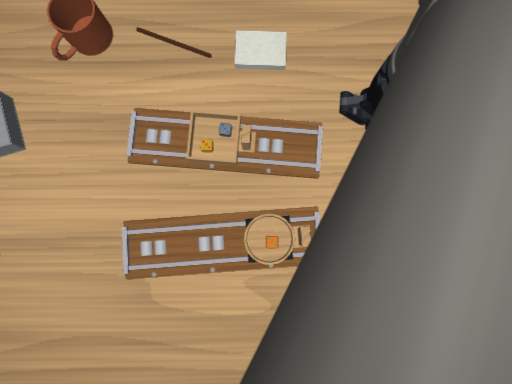

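The top view shows the tray level with the middle stud (tray around px 214,138, stud at 211.5,166). The dish is unchanged and the fingers are clear at (355,105). I'll put numbers on it with both cameras.

```bash
python3 - <<'E'
from h import *
print("studs",rc(s1)[1],rc(s2)[1])
a0=np.load("pics/top0.npy");i0=cv2.imread("pics/top0.png");i1,d1=env.get_image("top")
for nm,D,im in(("before",a0,i0),("after",d1,i1)):
    P=cloud("top",D);N=P@np.r_[n_,0]*1e3;A=P@np.r_[u,0]*1e3;Z=P[...,2]*1e3
    m=(D>0)&(Z>40)&(Z<60)&(abs(N-660)<25)&(A>-180)&(A<120)
    h,e=np.histogram(A[m],bins=np.arange(-180,120,3)); print(nm,"rim",[(int(x),int(c)) for x,c in zip(e,h) if c>3])
    for nn,lo in((660,-180),(507,-190)):
        q=(D>0)&(Z>82)&(Z<96)&(abs(P[...,0]-(.652 if nn==660 else .493))<.025)&(A>-190)&(A<60)&(im.sum(2)>200)
        print("  paddle",nn,A[q].mean().round(1),np.percentile(A[q],[2,98]).round(1),q.sum())
i=i1[95:185,180:340];cv2.imwrite("pics/t8.png",cv2.resize(i,None,fx=5,fy=5,interpolation=cv2.INTER_CUBIC))
E
```

```text
studs -59.169822476895845 41.649361159847885
before rim [(-120, 4), (-117, 6), (-114, 5), (-111, 4), (-108, 15), (-102, 10), (-99, 52), (-96, 19), (-87, 7), (-84, 24), (-81, 21), (-78, 22), (-75, 21), (-72, 21), (-69, 19), (-66, 5), (-57, 15), (-54, 21), (-51, 21), (-48, 21), (-45, 20), (-42, 20), (-39, 19), (-21, 36), (-18, 41)]
  paddle 660 -113.2 [-120.  -106.7] 166
  paddle 507 -124.5 [-132.1 -117. ] 176
after rim [(-27, 12), (-24, 4), (-18, 4), (-15, 4), (-6, 25), (-3, 51), (0, 8), (9, 13), (12, 22), (15, 19), (18, 23), (21, 21), (24, 22), (27, 19), (30, 4), (39, 20), (42, 23), (45, 22), (48, 20), (51, 20), (54, 22), (57, 14), (75, 61), (78, 43)]
  paddle 660 -17.6 [-24.1 -10.8] 159
  paddle 507 -122.3 [-129.2 -116.9] 111
```

View pics/t8.png

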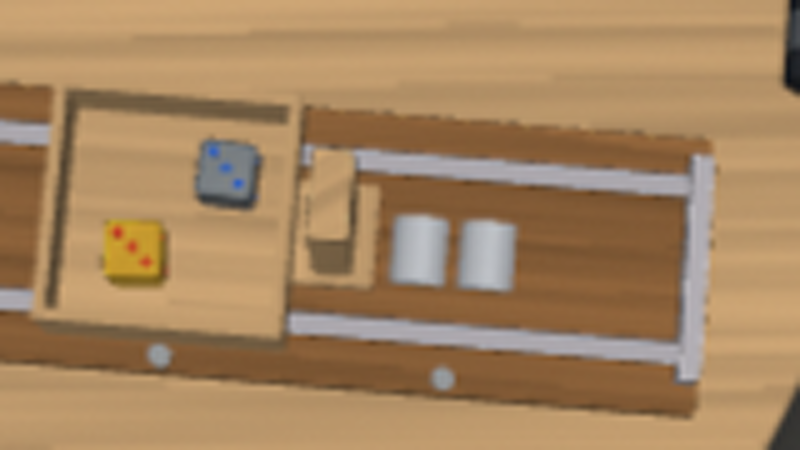

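```bash
python3 look.py pics/s9.png; python3 -c "
from plant import env
print(env.observe()['t'],env.observe()['qvel'].round(3)); env.close_job()"
```

```text
[ 0.642 -0.247  0.186] [ 661.21094509 -188.83447339] [ 0.3  0.  -0.5] turn -0.12383499136186162
front face along [-10.8 -10.2  -9.3] 189
8.65 [-0.019 -0.001 -0.012 -0.     0.004 -0.001 -0.002]
the job is handed in; nothing more can be done
```

I pushed the square tray about 95 mm along its rail with shut fingers behind its paddle. I then backed off, lifted clear and handed the job in at 8.65 s of the 32 s.

**Tray position:** both cameras put the tray's slide at about 96 mm, judged against the middle stud, inside the 90–110 mm window. It stayed within 0.3 mm over the last three pictures.

**Click not confirmed:** I saw no distinct jump into the station when I let go. The tray measures about 4 mm short of the stud's exact centre, with about 2 mm of measuring uncertainty. I left it there and did not nudge it further.

**Dish and contact:** the dish's paddle read −124.5 mm before and −122.3 mm after. I put that 2 mm down to the arm partly hiding it in the last picture, since the dish looks the same in every picture. At the end the fingers were about 170 mm behind the paddle and 186 mm up, with under 1 N on the wrist.

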